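# Open the safety cap of the cleaner tin

## Task

Open the child-resistant cap on the flat-sided rectangular tin of brush cleaner: press the cap down hard and, while keeping it pressed, turn it anticlockwise (seen from above) about a quarter turn, then let go so that it stands popped up and open. Leave the round bottle beside it alone.

Things in the scene. Friction and masses are not known exactly. Their poses are not given: they have to be found in the camera images.
- tin_cap_top (a point): centre of the top face of the tin's grey cap, 187 mm above the table while closed, over the centre of the tin (60 x 100 mm, flat top 127 mm above the table, fixed in a wooden foot). The cap is a ribbed round grip, 42 mm diameter, 28 mm high, on a skirt 58 mm in diameter whose ledge lies 28 mm and underside 44 mm below this point. A low dark bar on top shows its angle; grip it at any angle.
- tin_cap_lift (a joint): height of the tin's cap in m: 0 closed, negative when pressed down (stop at -0.009), +0.006 when popped up open. A spring pushes it up: it starts to move down at about 10 N, is free to turn from 4.5 mm down (about 14 N), and reaches the lower stop at about 18 N.
- tin_cap_turn (a joint): turn of the tin's cap in rad, positive anticlockwise from above: about 0 closed, stop at 1.6. Unless pressed 4.5 mm down or more it is blocked at about 0.12. Pressed, it turns easily (under 0.1 N m); past about 0.95 it is free to rise by itself to +0.006 when released, and stays so. Released sooner, it stays caught low.
- bottle: round white plastic bottle, 78 mm diameter, in a similar foot (128 x 128 mm) screwed to the table, as high as the tin and with the same kind of cap; not to be opened. Origin: centre of the foot's underside, z up; its cap is on the vertical axis through it. Tin and bottle stand side by side, either one on the left.

How it is judged (in metres and radians):
On the way:
1. the tin's cap is turned under way while pressed down (value of joint tin_cap_lift below -0.003 m and value of joint tin_cap_turn above 0.25 rad), for 0.1 s.
At the end, for the whole second after the job is handed in: the tin's cap is turned at least 0.8 rad anticlockwise, has popped up by more than 3 mm and is released (value of joint tin_cap_turn above 0.8 rad and value of joint tin_cap_lift above 0.003 m); the robot touches nothing.
It fails at once if the gripper's fingers press on the round bottle or its cap with more than 5 N (contact force between the fingers and bottle above 5 N).
It also fails if it takes over 34 s, if anything falls off the work surface, if the arm or the gripper's body presses on something with over 40 N, if the wrist force passes 120 N, or if a joint passes its speed limit or range.

## Robot

A 6-joint arm with a two-finger parallel gripper is mounted at the origin on a cart in front of the work surface, level with it; the furniture and walls round the work are solid. World frame = base frame: x ahead of the robot, y to its left, z up, the work surface at z = 0. Lengths are in m, angles in degrees, forces in N, time in s.
With the tool pointing down it reaches from about 0.3 to 0.75 m from the base axis. Payload 8.5 kg.
Tool frame: the origin (TCP) lies at the very end of the fingers, on their centre line; the grasp point (between the pads) lies 19 mm behind it; y points along the fingers, z is the direction in which the jaws open and shut, and the axes are right-handed (so a half turn about y gives the same grasp; the last joint's range is limited). The gripper opens to 85 mm and grips with 20 to 120 N. Pads are 22 mm wide; open, the fingers measure 114 mm over their backs; the gripper's body (76 mm by 85 mm) begins 54 mm behind the grasp point. The pads swing forward as they close: fully open they stand 13 mm farther back than shut.
Start: joints at [58.195, 21.807, 74.336, -0, 83.858, -12.336], TCP at [0.183, 0.519, 0.204] pointing down, gripper open.
Joint ranges: [-178.18, 178.18], [-50.72, 133.34], [12.68, 142.11], [-81.47, 261.47], [9.98, 163.14], [-165.26, 165.26]. Speed limits (degrees/s): [136.94, 136.94, 180, 180, 180, 180].

## Interface

Orientations are given as a 3x3 rotation matrix whose columns are the frame's x, y, z axes.
In Python, from rig import env gives the robot as it stands. The module is installed in compiled form; this text tells all that it offers.
- The arm moves only by the tool servo_tool, never from a script. Its argument "rows" is one flat list of numbers, 7 for each row, row after row: the opening, from 0 (shut) to 1 (fully open), then the shift along the world's x, y, z in m, then the turn, a rotation vector about the world's x, y, z in degrees. A call has 1 to 10 rows; each row shifts and turns the commanded pose from where the row before left it; what a row does not reach is not made up. A row lasts 1/12 s, in which the tool goes at most 41.7 mm and 7.16 degrees, less where a joint would pass 70% of its speed; a pose out of reach is approached as far as the arm can. A call with a gripper value outside its range is refused whole. The fingers move at their own pace and stop on an object; "force" is the grip in N (left out, the last holds). Time passes only in rows, so rows that do not move let the fingers close. It gives the time, the measured TCP pose, the force and the opening at its end, in the units of the state.
- env.observe(): the state, without advancing time (a new reading comes with each control period).
- env.get_image(name): name is "scene" or "top" or "wrist"; returns the picture (400x640x3 uint8, red, green, blue); there is no depth.
- env.camera_model(name): a dict with "camera_matrix" (3x3 intrinsics, pixels), "k1" (the pictures are not rectified: a ray, as slopes to the right and down, at radius r is drawn at 1 + k1 r^2 times it, then the intrinsics apply), "R" (3x3) and "t" (3): a world point X has camera coordinates R X + t; the wrist camera has in their place "mount" (4x4, takes a point from camera to tool coordinates, whose origin is the TCP and whose axes are the tool frame's). Camera axes: x right, y down, z forward; pixel columns grow to the right and rows downward; lengths in m; the calibration is good to about 2 mm. A picture is of the moment at which its call begins: read the wrist's pose just before it. camera_model takes no time and is no camera call.
- env.close_job(): hands the job in, once; it reports no verdict.
The state is a dict: "time_s": time; "q": joint angles; "qvel": joint speeds; "joint_efforts": joint torques, N m; "position": TCP position; "tool_rot": TCP orientation; "ft_force": force on the tool from outside, world axes, zero at the start; "wrist_torque": the same for the moment, N m; "grip_width": finger opening in m.
Only numpy, scipy, OpenCV 4.12 (cv2) and the standard library are available. Lean on these libraries where they do the work, as an engineer would, in place of code of your own. Each camera call takes 0.05 s, during which the arm holds its last target.

## Working session

There is one attempt and no reset: what is moved stays moved. The work goes in short steps, Python scripts to look and compute and a tool call to move; the robot and the scene stay as the last step left them, time stands still between calls to the robot, and variables do not carry over. Pictures are saved under pics/ and viewed, and the job is handed in when it is done.

Besides the shell and the picture viewer there is one more tool, called as name(argument=value, ...), one argument or row to a line, values as JSON. servo_tool: Moves the arm, as the interface text tells. Its arguments: {"type":"object","properties":{"rows":{"type":"array","items":{"type":"number"}},"force":{"type":"number"}},"required":["rows"]}

```bash
mkdir -p pics
python3 - <<'E'
from rig import env
import cv2,numpy as np
s=env.observe()
print({k:np.round(v,3).tolist() for k,v in s.items()})
for n in ["scene","top","wrist"]:
    im=env.get_image(n); cv2.imwrite(f"pics/{n}0.png",im[:,:,::-1])
    print(n,env.camera_model(n))
E
```

```text
{'time_s': 0.0, 'q': [58.198, 21.843, 74.383, 0.0, 83.859, -12.336], 'qvel': [-0.007, 0.21, 0.071, -0.129, -0.018, 0.066], 'joint_efforts': [-0.0, -44.847, -23.127, -0.0, 0.005, 0.0], 'position': [0.183, 0.518, 0.204], 'tool_rot': [[0.943, -0.001, 0.333], [-0.333, -0.001, 0.943], [-0.0, -1.0, -0.001]], 'ft_force': [0.185, 0.956, -0.534], 'wrist_torque': [0.01, 0.034, -0.028], 'grip_width': 0.085}
scene {'camera_matrix': array([[485.46775027,   0.        , 325.67719653],
       [  0.        , 485.46775027, 197.65451761],
       [  0.        ,   0.        ,   1.        ]]), 'k1': -0.10365942050812979, 'R': array([[ 0.76135233, -0.6482405 ,  0.01126471],
       [-0.39264001, -0.47483891, -0.78763052],
       [ 0.51592292,  0.59524135, -0.61604486]]), 't': array([-0.29808792,  0.371138  ,  0.72676692])}
top {'camera_matrix': array([[376.63725365,   0.        , 324.93029819],
       [  0.        , 376.63725365, 194.39538005],
       [  0.        ,   0.        ,   1.        ]]), 'k1': -0.09185498641691459, 'R': array([[ 0.02886715, -0.99924363, -0.02605497],
       [-0.99218059, -0.02547723, -0.12218262],
       [ 0.1214264 ,  0.0293783 , -0.99216558]]), 't': array([0.11300583, 0.50453221, 0.90850552])}
wrist {'camera_matrix': array([[306.1579248 ,   0.        , 320.75590206],
       [  0.        , 306.1579248 , 205.31419578],
       [  0.        ,   0.        ,   1.        ]]), 'k1': -0.053083724435961696, 'mount': array([[ 9.96838238e-04,  9.54858585e-01,  2.97059066e-01,
        -7.59943457e-02],
       [ 6.29624105e-04, -2.97059754e-01,  9.54858684e-01,
        -1.69514578e-01],
       [ 9.99999305e-01, -7.64804099e-04, -8.97322505e-04,
         5.67641757e-04],
       [ 0.00000000e+00,  0.00000000e+00,  0.00000000e+00,
         1.00000000e+00]])}
```

View pics/scene0.png

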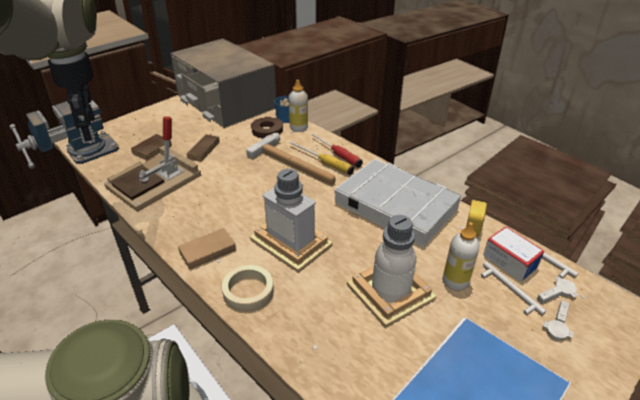

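View pics/top0.png

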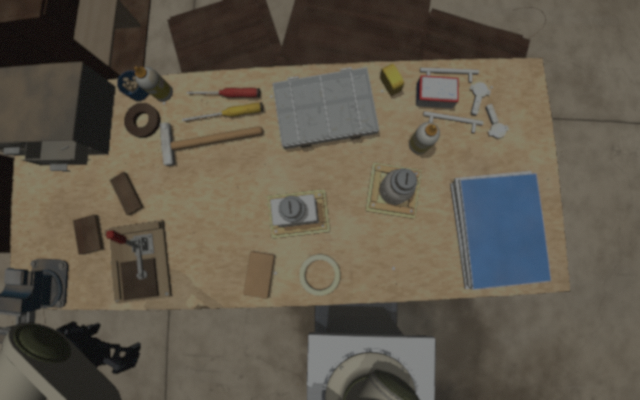

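View pics/wrist0.png

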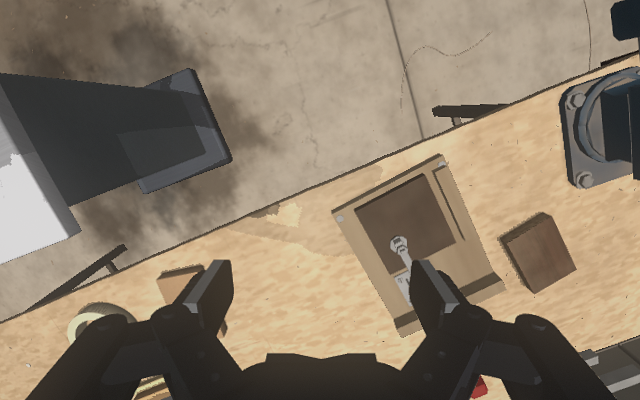

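The tin is the left one: its cap is at about (288,178) in scene and (292,206) in top. The bottle is on the right, with its cap near (403,181) in top. I'll zoom in to measure.

Run:
```python
import cv2
t=cv2.imread("pics/top0.png");s=cv2.imread("pics/scene0.png")
cv2.imwrite("pics/tz.png",cv2.resize(t[150:240,255:425],None,fx=4.5,fy=4.5,interpolation=cv2.INTER_CUBIC))
cv2.imwrite("pics/sz.png",cv2.resize(s[160:270,240:340],None,fx=5,fy=5,interpolation=cv2.INTER_CUBIC))
```

```text
(no output)
```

View pics/tz.png

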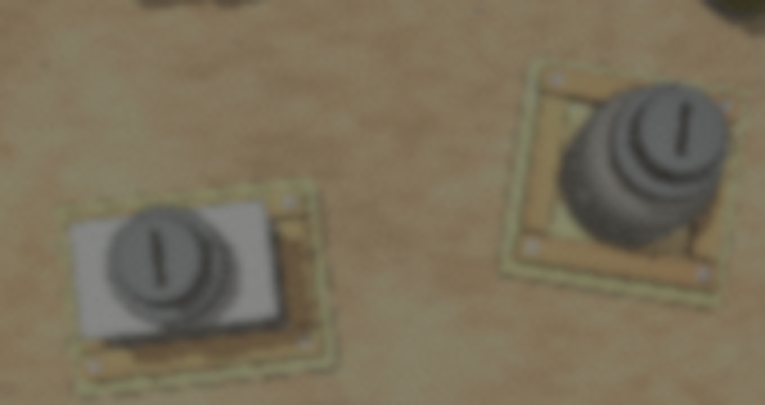

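View pics/sz.png

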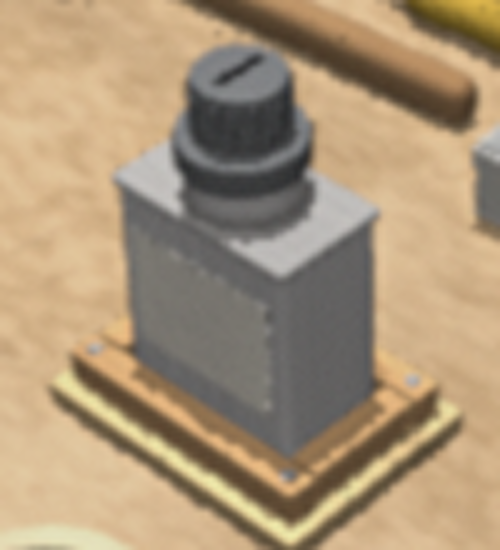

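```bash
cat > h.py <<'E'
import numpy as np,cv2
from rig import env
def ray(name,u,v,T=None):
    m=env.camera_model(name);K=m["camera_matrix"]
    d=np.array([(u-K[0,2])/K[0,0],(v-K[1,2])/K[1,1]]);s=d.copy()
    for _ in range(30): s=d/(1+m["k1"]*(s@s))
    r=np.array([*s,1.])
    if name=="wrist":
        M=m["mount"];p,R=T; return p+R@M[:3,3], R@M[:3,:3]@r
    return -m["R"].T@m["t"], m["R"].T@r
def atz(name,u,v,z,T=None):
    o,d=ray(name,u,v,T); return o+d*(z-o[2])/d[2]
def proj_wrist(X,T):
    m=env.camera_model("wrist");p,R=T;M=m["mount"]
    c=M[:3,:3].T@(R.T@(np.array(X)-p)-M[:3,3]);s=c[:2]/c[2];s=s*(1+m["k1"]*(s@s))
    return (m["camera_matrix"]@[*s,1])[:2]
E
python3 - <<'E'
from h import *
print("tin",atz("top",289.5,209.4,.187),atz("scene",287.8,174.6,.187))
print("bot",atz("top",406.4,179.2,.187))
f=lambda x,y:(255+(x+.5)/4.5-.5,150+(y+.5)/4.5-.5)
for p in [(70,222),(265,200),(278,318),(85,338)]: print(atz("top",*f(*p),.127))
for p in [(240,53),(265,83)]: pass
E
```

```text
tin [0.44899495 0.19499054 0.187     ] [0.45391784 0.19219447 0.187     ]
bot [ 0.51874393 -0.04740091  0.187     ]
[0.47618547 0.24711195 0.127     ]
[0.48979631 0.14963714 0.127     ]
[0.43110296 0.14128447 0.127     ]
[0.41843389 0.23696185 0.127     ]
```

servo_tool(
  rows=[1, 0, 0, 0.03, 0, 0, 0, 1, 0, 0, 0.03, 0, 0, 0, 1, 0.01, -0.012, 0.02, 0, 0, -2, 1, 0.02, -0.024, 0.01, 0, 0, -4, 1, 0.022, -0.0265, 0, 0, 0, -5, 1, 0.022, -0.0265, 0, 0, 0, -5, 1, 0.022, -0.0265, 0, 0, 0, -5, 1, 0.022, -0.0265, 0, 0, 0, -5, 1, 0.022, -0.0265, 0, 0, 0, -5, 1, 0.022, -0.0265, 0, 0, 0, -5],
)

```text
time_s: 0.98
position: [0.3459, 0.3221, 0.2941]
tool_rot: [[0.563, -0.0, 0.826], [-0.826, -0.0, 0.563], [-0.0, -1.0, -0.0]]
ft_force: [0.7, 1.0, 0.3]
grip_width: 0.0857
```

servo_tool(
  rows=[1, 0.022, -0.0265, 0, 0, 0, -5, 1, 0.022, -0.0265, 0, 0, 0, -5, 1, 0.022, -0.0265, 0, 0, 0, -5, 1, 0.022, -0.0265, 0, 0, 0, 0, 1, 0.012, -0.018, 0, 0, 0, 0, 1, 0.008, -0.006, 0, 0, 0, 0, 1, 0, 0, 0, 0, 0, 0, 1, 0, 0, 0, 0, 0, 0],
)

```text
time_s: 1.65
position: [0.4531, 0.1939, 0.294]
tool_rot: [[0.334, -0.001, 0.943], [-0.943, 0.0, 0.334], [-0.001, -1.0, -0.001]]
ft_force: [0.0, 0.5, -0.4]
grip_width: 0.0857
```

Run:
```python
from h import *
s=env.observe();print(np.round(s["position"],4),np.round(s["tool_rot"],3).tolist(),s["time_s"],s["ft_force"],s["q"])
T=(np.array(s["position"]),np.array(s["tool_rot"]))
im=env.get_image("wrist");cv2.imwrite("pics/w1.png",im[:,:,::-1])
print(proj_wrist([.453,.193,.187],T))
```

```text
[0.4531 0.1939 0.294 ] [[0.334, -0.001, 0.943], [-0.943, 0.0, 0.334], [-0.001, -1.0, -0.001]] 1.65 [ 0.01250276  0.54722034 -0.4263701 ] [ 9.36782134e+00  1.30064695e+01  7.24353421e+01  2.35149556e-02
  9.45935820e+01 -1.01457856e+01]
[320.34366102 196.28768846]
```

View pics/w1.png

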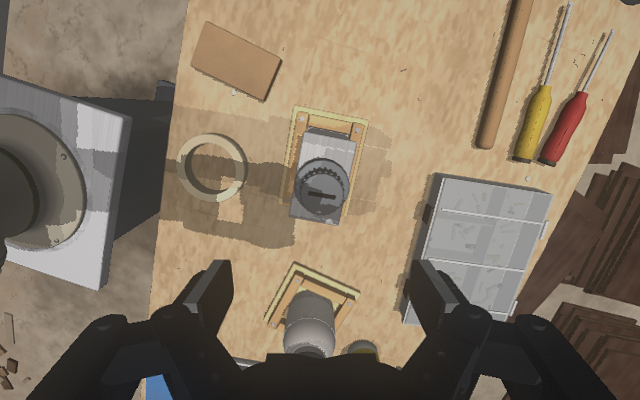

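Run:
```python
import cv2
t=cv2.imread("pics/w1.png")
cv2.imwrite("pics/w1z.png",cv2.resize(t[140:240,270:370],None,fx=6,fy=6,interpolation=cv2.INTER_CUBIC))
```

```text
(no output)
```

View pics/w1z.png

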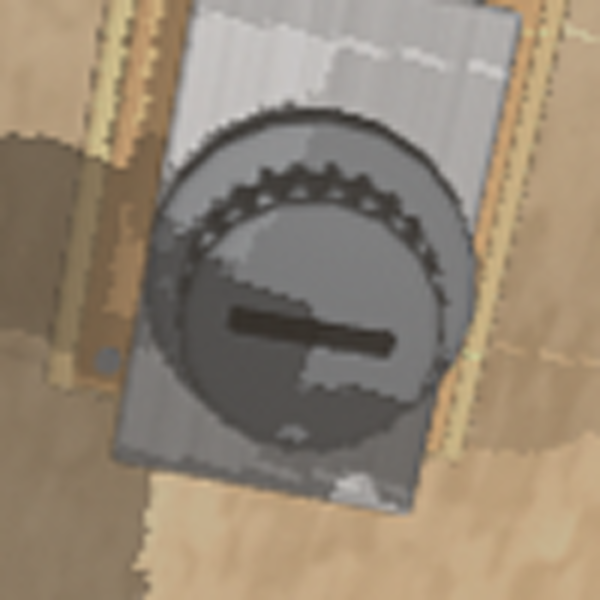

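The cap top's centre in the wrist picture is about (321.8,194.4); the (0.453, 0.193) estimate projects to (320.3,196.3).

Run:
```python
from h import *
s=env.observe()
T=(np.array(s["position"]),np.array(s["tool_rot"]))
print(atz("wrist",321.8,194.4,.187,T))
```

```text
[0.45333982 0.19557062 0.187     ]
```

servo_tool(
  rows=[1, 0, 0, -0.03, 0, 0, 0, 1, 0, 0.0005, -0.03, 0, 0, 0, 1, 0, 0, -0.03, 0, 0, 0, 1, 0, 0, -0.02, 0, 0, 0, 1, 0, 0, -0.01, 0, 0, 0, 1, 0, 0, -0.01, 0, 0, 0, 1, 0, 0, -0.002, 0, 0, 0, 1, 0, 0, 0, 0, 0, 0],
)

```text
time_s: 2.37
position: [0.4525, 0.195, 0.1621]
tool_rot: [[0.336, -0.001, 0.942], [-0.942, -0.0, 0.336], [-0.0, -1.0, -0.001]]
ft_force: [0.9, 0.8, 0.8]
grip_width: 0.0856
```

servo_tool(
  force=70,
  rows=[0, 0, 0, 0, 0, 0, 0, 0, 0, 0, 0, 0, 0, 0, 0, 0, 0, 0, 0, 0, 0, 0, 0, 0, 0, 0, 0, 0, 0, 0, 0, 0, 0, 0, 0, 0, 0, 0, 0, 0, 0, 0, 0, 0, 0, 0, 0, 0, 0, 0, 0, 0, 0, 0, 0, 0],
)

```text
time_s: 3.03
position: [0.4533, 0.194, 0.1622]
tool_rot: [[0.334, 0.0, 0.942], [-0.942, -0.0, 0.334], [0.0, -1.0, 0.0]]
ft_force: [-0.3, 0.4, 0.6]
grip_width: 0.0003
```

Run:
```python
from h import *
im=env.get_image("wrist");cv2.imwrite("pics/w2.png",im[:,:,::-1])
im=env.get_image("scene");cv2.imwrite("pics/s2.png",cv2.resize(im[90:270,200:400,::-1],None,fx=3,fy=3))
```

```text
(no output)
```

View pics/w2.png

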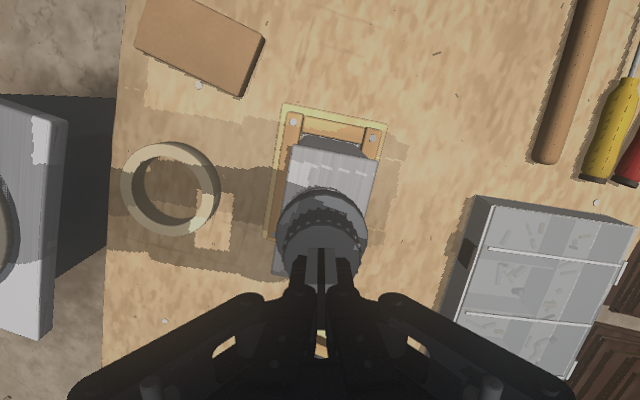

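View pics/s2.png

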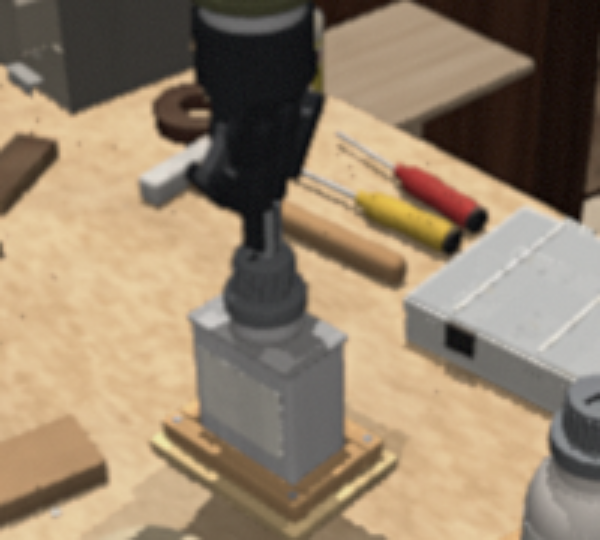

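Run:
```python
from h import *
s=env.observe();print(s["position"],s["q"],s["grip_width"],s["ft_force"])
T=(np.array(s["position"]),np.array(s["tool_rot"]))
for X in [[.4533,.1945,.187],[.4533,.1945,.159],T[0],T[0]+[0,0,.019],T[0]+[0,0,.013]]: print(X,proj_wrist(X,T))
m=env.camera_model("scene");K=m["camera_matrix"]
for X in [[.4533,.1945,.187],T[0],T[0]+[0,0,.019]]:
    c=m["R"]@np.array(X)+m["t"];p=c[:2]/c[2];p=p*(1+m["k1"]*(p@p));p=K[0,0]*p+K[:2,2];print(p,(p-[200,90])*3)
t=cv2.imread("pics/w2.png")
cv2.imwrite("pics/w2z.png",cv2.resize(t[170:300,250:390],None,fx=5,fy=4.6,interpolation=cv2.INTER_CUBIC))
```

```text
[0.45332787 0.19400386 0.16222931] [ 9.38348044e+00  1.82868384e+01  8.72583209e+01 -6.94539605e-04
  7.44547071e+01 -1.01413704e+01] 0.00011479010824522491 [0.18575211 0.43892592 0.89415988]
[0.4533, 0.1945, 0.187] [320.67492704 261.25066827]
[0.4533, 0.1945, 0.159] [320.72248149 239.73003572]
[0.45332787 0.19400386 0.16222931] [320.48722576 242.62233076]
[0.45332787 0.19400386 0.18122931] [320.43059799 257.04655978]
[0.45332787 0.19400386 0.17522931] [320.44975196 252.16682602]
[286.85153875 174.19619809] [260.55461625 252.58859428]
[287.47188261 184.35908571] [262.41564782 283.07725712]
[287.12082465 176.67330426] [261.36247395 260.01991279]
```

View pics/w2z.png

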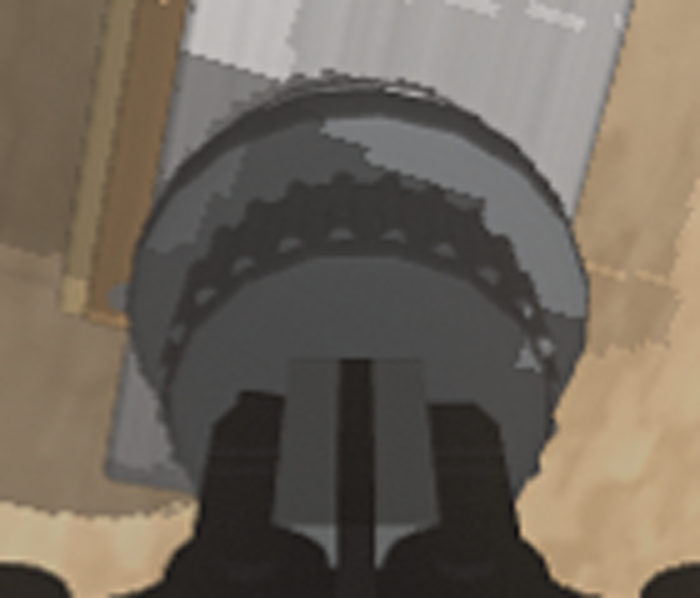

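Run:
```python
from h import *
s=env.observe()
T=(np.array(s["position"]),np.array(s["tool_rot"]))
for b in [0,-.01,-.019,-.025,-.03]:
  print(b,[np.round(proj_wrist(T[0]+T[1]@np.array([x,b,0]),T),1).tolist() for x in(-.011,0,.011)])
for z in (.187,.178,.16): print(z,[np.round(proj_wrist(np.array([.4533,.1945,z])+T[1]@np.array([x,0,0]),T),1).tolist() for x in(-.029,-.021,0)],proj_wrist(np.array([.4533,.1945,z])+T[1]@np.array([0,0,.021]),T))
```

```text
0 [[320.5, 225.6], [320.5, 242.6], [320.5, 259.0]]
-0.01 [[320.4, 232.0], [320.5, 249.8], [320.5, 267.0]]
-0.019 [[320.4, 238.4], [320.4, 257.0], [320.5, 274.9]]
-0.025 [[320.4, 243.1], [320.4, 262.3], [320.4, 280.6]]
-0.03 [[320.4, 247.3], [320.4, 266.9], [320.4, 285.7]]
0.187 [[320.6, 208.8], [320.6, 223.9], [320.7, 261.3]] [360.55762202 261.1792784 ]
0.178 [[320.6, 203.5], [320.6, 217.9], [320.7, 253.6]] [358.57188025 253.54086364]
0.16 [[320.7, 194.5], [320.7, 207.6], [320.7, 240.4]] [355.13823517 240.34937024]
```

servo_tool(
  rows=[0, 0, 0, 0.02, 0, 0, 0, 0, 0, 0, 0.02, 0, 0, 0, 0, 0, 0, 0.02, 0, 0, 0, 0, 0, 0, 0, 0, 0, 0],
)

```text
time_s: 3.47
position: [0.4547, 0.1943, 0.2257]
tool_rot: [[0.334, 0.006, 0.942], [-0.942, 0.001, 0.334], [0.001, -1.0, 0.006]]
ft_force: [0.2, -0.1, 0.3]
grip_width: -0.0003
```

Run:
```python
from h import *
im=env.get_image("wrist");cv2.imwrite("pics/w3z.png",cv2.resize(im[150:300,220:420,::-1],None,fx=4,fy=4))
im=env.get_image("scene");cv2.imwrite("pics/s3.png",cv2.resize(im[110:230,220:350,::-1],None,fx=5,fy=5))
```

```text
(no output)
```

View pics/w3z.png

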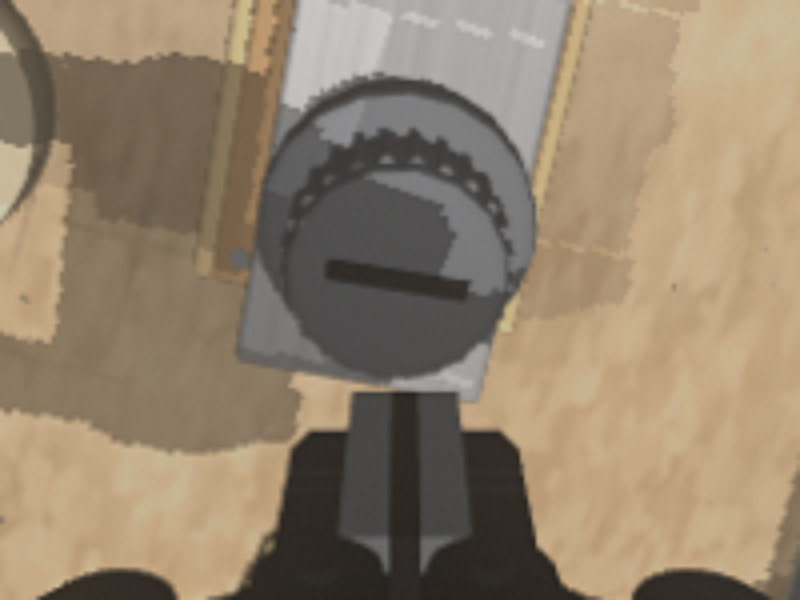

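View pics/s3.png

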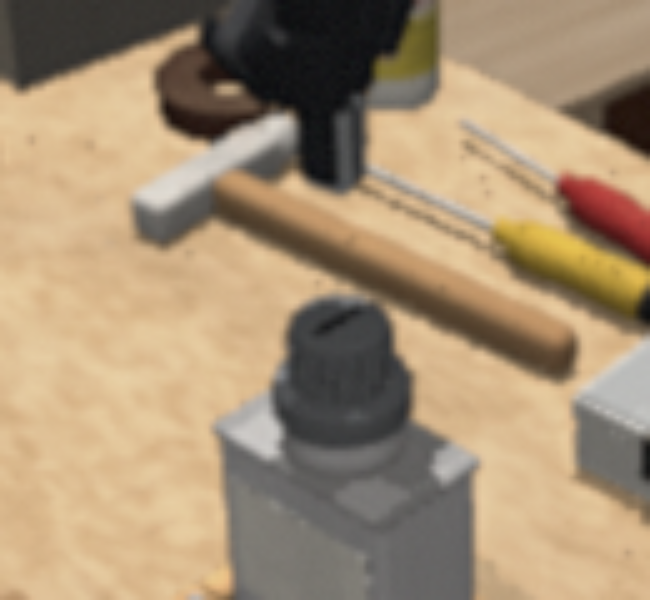

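Run:
```python
from h import *
s=env.observe();p=s["position"];print(p)
m=env.camera_model("scene");K=m["camera_matrix"]
for z in np.arange(.215,.29,.01):
    c=m["R"]@np.array([p[0],p[1],z])+m["t"];q=c[:2]/c[2];q=q*(1+m["k1"]*(q@q));q=K[0,0]*q+K[:2,2];print(round(z,3),q)
```

```text
[0.45340217 0.19407467 0.22240285]
0.215 [286.48978798 162.52263796]
0.225 [286.29641631 158.22447015]
0.235 [286.10120894 153.87148366]
0.245 [285.90415413 149.46284908]
0.255 [285.70524075 144.99772805]
0.265 [285.50445842 140.47527357]
0.275 [285.30179748 135.89463045]
0.285 [285.09724916 131.25493577]
```

Both cameras put the shut fingertips about 28–30 mm above the reported TCP: in scene the tip is at (286,147), which is z≈0.25 against a reported 0.222. The text says the TCP is at the fingertips, so the two disagree. The fingers shut just above the cap, and there was no contact. I'll go about 30 mm lower than planned and watch the force.

servo_tool(
  rows=[1, 0, 0, 0, 0, 0, 0, 1, 0, 0, 0, 0, 0, 0, 1, 0, 0, 0, 0, 0, 0, 1, 0, 0, 0, 0, 0, 0, 1, 0, 0, 0, 0, 0, 0, 1, 0, 0, 0, 0, 0, 0, 1, 0, 0, -0.02, 0, 0, 0, 1, 0, 0, -0.02, 0, 0, 0, 1, 0, 0, -0.02, 0, 0, 0, 1, 0, 0, 0, 0, 0, 0],
)

```text
time_s: 4.4
position: [0.4515, 0.1937, 0.1591]
tool_rot: [[0.334, -0.006, 0.942], [-0.943, -0.001, 0.334], [-0.001, -1.0, -0.006]]
ft_force: [-0.3, 0.5, -0.0]
grip_width: 0.0853
```

servo_tool(
  rows=[1, 0, 0, -0.006, 0, 0, 0, 1, 0, 0, -0.006, 0, 0, 0, 1, 0, 0, -0.005, 0, 0, 0, 1, 0, 0, -0.005, 0, 0, 0, 1, 0, 0, -0.004, 0, 0, 0, 1, 0, 0, 0, 0, 0, 0],
)

```text
time_s: 4.9
position: [0.4531, 0.194, 0.1356]
tool_rot: [[0.334, -0.001, 0.942], [-0.942, -0.0, 0.334], [-0.0, -1.0, -0.001]]
ft_force: [0.2, -0.1, -0.1]
grip_width: 0.0855
```

Run:
```python
from h import *
im=env.get_image("wrist");cv2.imwrite("pics/w4.png",im[:,:,::-1])
im=env.get_image("scene");cv2.imwrite("pics/s4.png",cv2.resize(im[110:230,220:350,::-1],None,fx=5,fy=5))
```

```text
(no output)
```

View pics/w4.png

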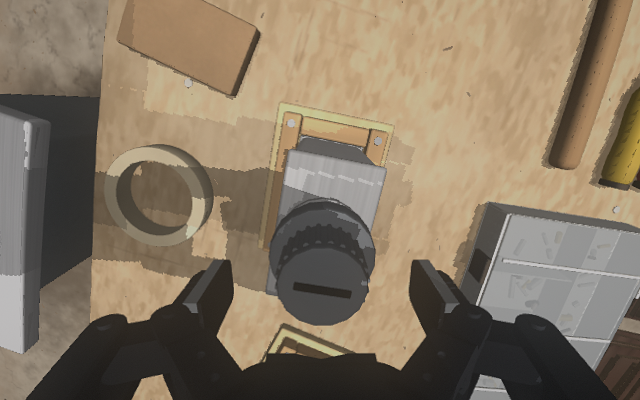

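View pics/s4.png

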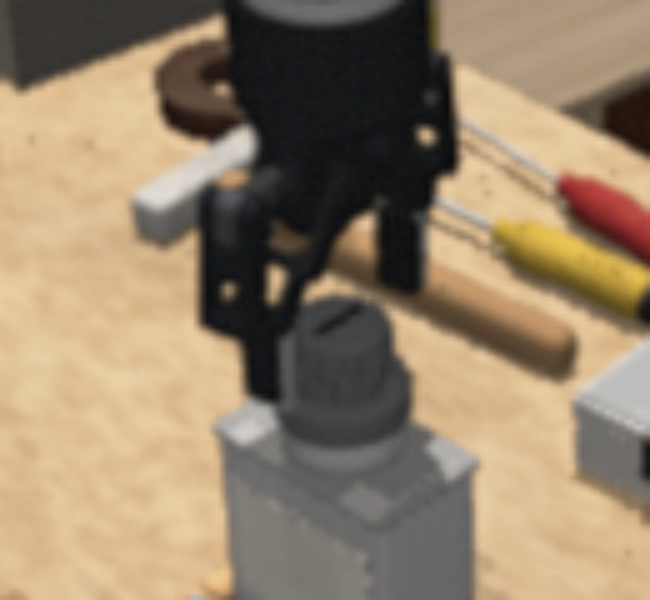

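Run:
```python
from h import *
p=np.array([.4533,.1940,0]);a=np.array([.942,.334,0])
m=env.camera_model("scene");K=m["camera_matrix"]
for d in (-.048,.048):
  for z in np.arange(.14,.2,.01):
    c=m["R"]@(p+a*d+[0,0,z])+m["t"];q=c[:2]/c[2];q=q*(1+m["k1"]*(q@q));q=K[0,0]*q+K[:2,2];print(d,round(z,3),(q-[220,110])*5)
```

```text
-0.048 0.14 [272.05297163 479.14526455]
-0.048 0.15 [270.67704941 459.32711966]
-0.048 0.16 [269.28683774 439.25011094]
-0.048 0.17 [267.88218857 418.91001168]
-0.048 0.18 [266.46295513 398.30253017]
-0.048 0.19 [265.02899221 377.42330986]
0.048 0.14 [402.37238592 356.18890391]
0.048 0.15 [401.88577806 336.89878608]
0.048 0.16 [401.39499941 317.37760022]
0.048 0.17 [400.90002644 297.62197354]
0.048 0.18 [400.40083686 277.62849189]
0.048 0.19 [399.89740977 257.39370041]
```

servo_tool(
  force=80,
  rows=[1, 0, 0, -0.004, 0, 0, 0, 1, 0, 0, -0.003, 0, 0, 0, 0, 0, 0, 0, 0, 0, 0, 0, 0, 0, 0, 0, 0, 0, 0, 0, 0, 0, 0, 0, 0, 0, 0, 0, 0, 0, 0, 0, 0, 0, 0, 0, 0, 0, 0, 0, 0, 0, 0, 0, 0, 0, 0, 0, 0, 0, 0, 0, 0],
)

```text
time_s: 5.75
position: [0.4537, 0.1941, 0.1304]
tool_rot: [[0.334, 0.002, 0.942], [-0.942, 0.0, 0.334], [0.0, -1.0, 0.002]]
ft_force: [-3.1, -0.8, 9.1]
grip_width: 0.0403
```

Run:
```python
from h import *
s=env.observe();print(s["position"],s["ft_force"],s["wrist_torque"],s["grip_width"])
im=env.get_image("wrist");cv2.imwrite("pics/w5.png",im[:,:,::-1])
im=env.get_image("scene");cv2.imwrite("pics/s5.png",cv2.resize(im[110:230,220:350,::-1],None,fx=5,fy=5))
```

```text
[0.45368098 0.19408872 0.13038041] [-3.11249843 -0.76602587  9.10791547] [-0.06857492  0.47945368  0.01784295] 0.04034830696294413
```

View pics/s5.png

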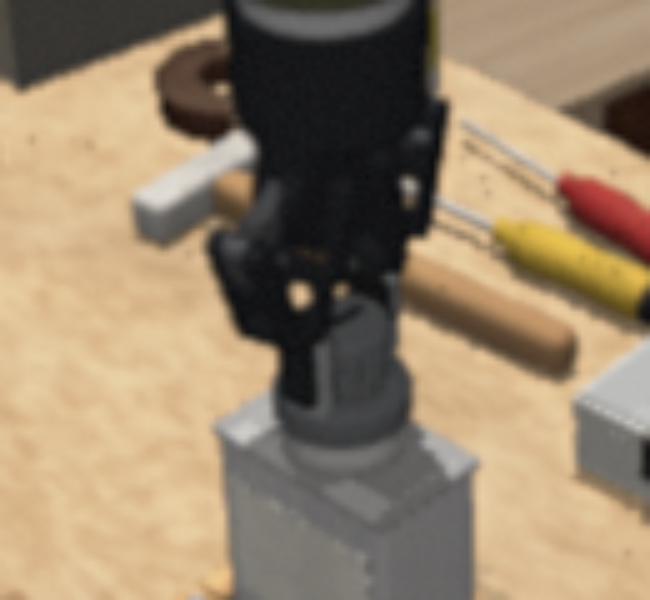

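View pics/w5.png

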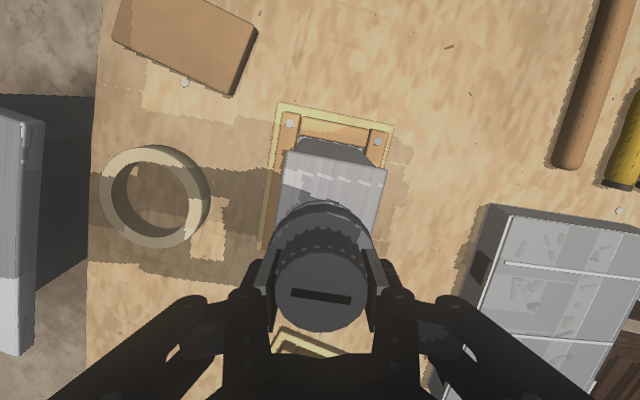

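The fingers hold the cap at 40 mm, with the tips at the ledge. Next I press.

servo_tool(
  rows=[0, 0, 0, -0.002, 0, 0, 0, 0, 0, 0, -0.002, 0, 0, 0, 0, 0, 0, -0.002, 0, 0, 0, 0, 0, 0, -0.001, 0, 0, 0, 0, 0, 0, 0, 0, 0, 0],
)

```text
time_s: 6.27
position: [0.4539, 0.1941, 0.1258]
tool_rot: [[0.335, 0.004, 0.942], [-0.942, 0.0, 0.335], [0.001, -1.0, 0.004]]
ft_force: [-10.6, -3.6, 31.8]
grip_width: 0.0402
```

Run:
```python
from h import *
s=env.observe();print(s["position"],s["ft_force"],s["wrist_torque"],s["grip_width"])
im=env.get_image("wrist");cv2.imwrite("pics/w6.png",cv2.resize(im[180:400,210:430,::-1],None,fx=2.7,fy=2.7))
im=env.get_image("scene");cv2.imwrite("pics/s6.png",cv2.resize(im[110:230,220:350,::-1],None,fx=5,fy=5))
```

```text
[0.45386639 0.19414219 0.1258162 ] [-10.60145815  -3.61777668  31.80925708] [-0.46042158  1.76750688 -0.01005202] 0.04020920330282627
```

View pics/s6.png

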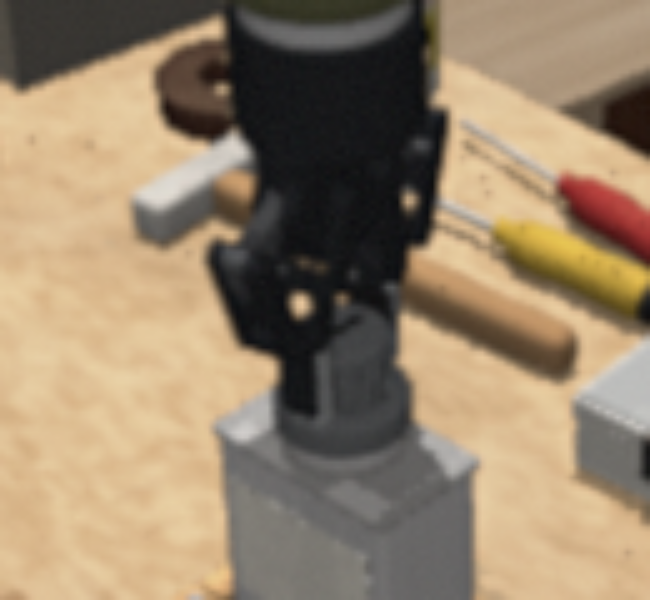

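View pics/w6.png

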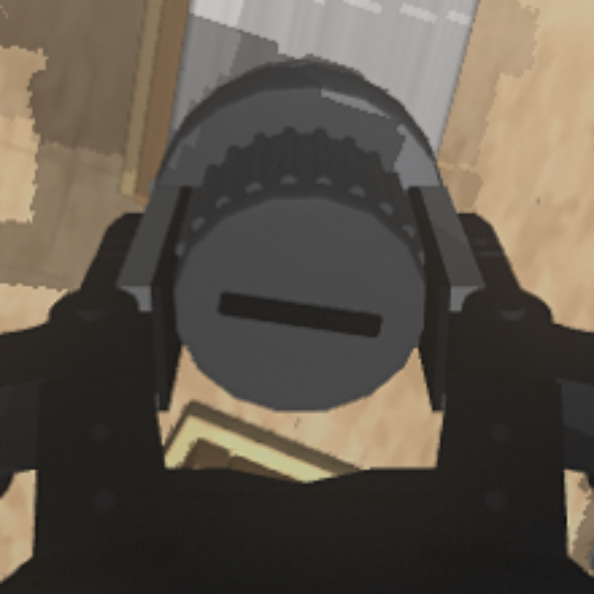

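Cap is down about 5 mm (skirt bottom moved from row 445 to 455 in the zoomed view), but with an 11 N side load along −x. I'll relieve that and re-read.

servo_tool(
  rows=[0, -0.0008, -0.0003, 0, 0, 0, 0, 0, -0.0008, -0.0003, 0, 0, 0, 0, 0, 0, 0, 0, 0, 0, 0],
)

```text
time_s: 6.62
position: [0.4538, 0.1941, 0.126]
tool_rot: [[0.334, 0.008, 0.942], [-0.942, 0.002, 0.334], [0.001, -1.0, 0.008]]
ft_force: [-4.4, 0.8, 28.2]
grip_width: 0.0402
```

servo_tool(
  rows=[0, 0, 0, -0.0015, 0, 0, 0, 0, 0, 0, -0.0015, 0, 0, 0, 0, 0, 0, 0, 0, 0, 0],
)

```text
time_s: 6.87
position: [0.454, 0.1941, 0.1251]
tool_rot: [[0.335, 0.01, 0.942], [-0.942, 0.002, 0.335], [0.002, -1.0, 0.01]]
ft_force: [-12.8, -1.8, 50.5]
grip_width: 0.0402
```

Run:
```python
from h import *
im=env.get_image("scene")[:,:,::-1];cv2.imwrite("pics/s7full.png",im)
a=cv2.imread("pics/scene0.png");b=im
# skirt lower edge columns: intensity profile
for n,I in(("0",a),("7",b)):
    g=cv2.cvtColor(I,cv2.COLOR_BGR2GRAY)
    print(n);print(g[186:206,[284,286,288,290,292,294]].T)
x=cv2.resize(np.hstack([a[160:220,255:325],b[160:220,255:325]]),None,fx=5.5,fy=5.5,interpolation=cv2.INTER_CUBIC)
cv2.imwrite("pics/cmp.png",x)
m=env.camera_model("scene");K=m["camera_matrix"]
# skirt bottom front edge projected vs lift
for l in(0,-.0045,-.009):
    c0=-m["R"].T@m["t"];d=np.array([c0[0]-.4533,c0[1]-.1945]);d/=np.linalg.norm(d)
    X=np.array([.4533+d[0]*.029,.1945+d[1]*.029,.143+l]);c=m["R"]@X+m["t"];q=c[:2]/c[2];q=q*(1+m["k1"]*(q@q));print(l,K[0,0]*q+K[:2,2])
```

```text
0
[[ 54  58  58  58  65  73  92 118  92  65  61  56  59  78 101 110 106  98
   88  90]
 [ 53  54  56  55  57  71  92 121  94  67  58  58  58  72 102 110 108 101
   89  89]
 [ 62  59  59  59  60  69  92 123  96  66  60  57  56  74 101 109 109 101
   92  91]
 [ 60  58  59  55  59  73  95 123  97  65  58  56  59  78 103 111 109 102
   89  90]
 [ 56  58  56  56  59  84 114 117  83  59  60  58  62  89 105 111 107  99
   86  86]
 [ 57  50  49  56  80 117 126 100  68  59  57  54  71  99 108 107 100  88
   85  94]]
7
[[ 83  81  82  81  82  78  78  82  89  81  69  65  63  60  60  77 103 103
   92  90]
 [ 60  61  67  69  67  70  74  72  71  71  69  65  64  60  58  70 105 107
   98  91]
 [ 64  64  61  61  59  59  59  61  67  70  70  64  63  61  59  70 103 107
   99  93]
 [ 61  64  59  61  59  58  56  64  69  71  71  65  64  61  58  72 106 107
   97  89]
 [ 60  62  60  61  61  62  62  66  69  72  67  62  61  58  63  81 106 105
   92  89]
 [ 59  55  56  58  58  58  66  67  70  70  64  61  61  58  68  98 104  96
   90  94]]
0 [288.07284486 200.66152184]
-0.0045 [288.15522645 202.42867659]
-0.009 [288.23723955 204.18571266]
```

View pics/cmp.png

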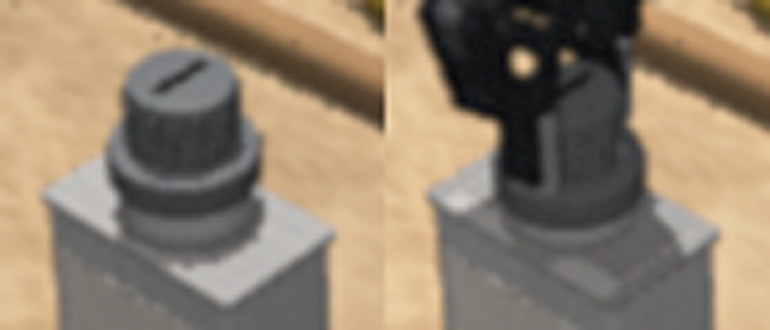

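servo_tool(
  rows=[0, 0, 0, 0, 0, 0, 0, 0, 0, 0, 0, 0, 0, 0, 0, 0, 0, 0, 0, 0, 0, 0, 0, 0, 0, 0, 0, 0],
)

```text
time_s: 7.25
position: [0.454, 0.1941, 0.1252]
tool_rot: [[0.335, 0.01, 0.942], [-0.942, 0.002, 0.335], [0.002, -1.0, 0.011]]
ft_force: [-12.6, -1.2, 48.8]
grip_width: 0.0401
```

servo_tool(
  rows=[0, 0, 0, 0, 0, 0, 5, 0, 0, 0, 0, 0, 0, 5, 0, 0, 0, 0, 0, 0, 5, 0, 0, 0, 0, 0, 0, 0],
)

```text
time_s: 7.58
position: [0.4539, 0.1944, 0.1252]
tool_rot: [[0.571, 0.01, 0.821], [-0.821, 0.003, 0.571], [0.004, -1.0, 0.01]]
ft_force: [-13.8, 1.0, 49.0]
grip_width: 0.0403
```

Run:
```python
from h import *
s=env.observe();print(s["position"],s["ft_force"],s["wrist_torque"],s["grip_width"])
im=env.get_image("wrist");cv2.imwrite("pics/w8.png",cv2.resize(im[180:400,210:430,::-1],None,fx=2.7,fy=2.7))
im=env.get_image("scene");cv2.imwrite("pics/s8.png",cv2.resize(im[110:230,220:350,::-1],None,fx=5,fy=5))
g=cv2.cvtColor(im,cv2.COLOR_RGB2GRAY);print(g[194:206,[286,288,290]].T)
```

```text
[0.45388668 0.19442634 0.12521185] [-13.84044325   1.04034427  48.98120093] [0.28213446 1.90369496 0.3730955 ] 0.04033187439165227
[[ 59  79  74  65  62  61  58  73 104 106  96  92]
 [ 88  84  74  65  63  61  58  70 104 107  98  93]
 [ 70  71  68  66  62  62  60  77 104 107  96  90]]
```

View pics/w8.png

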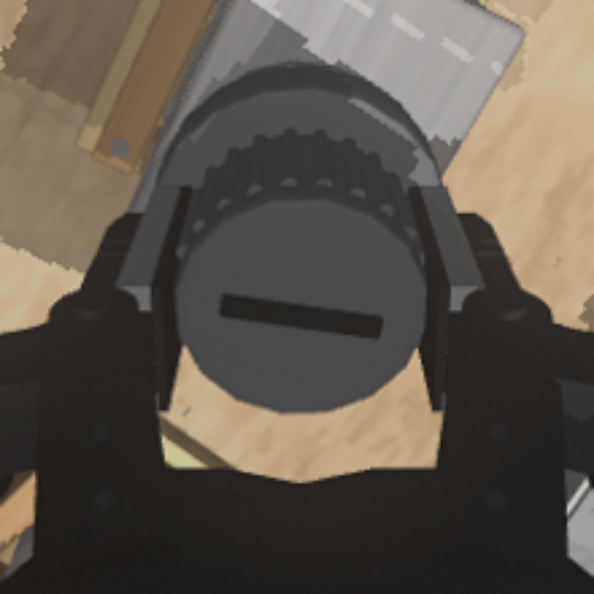

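View pics/s8.png

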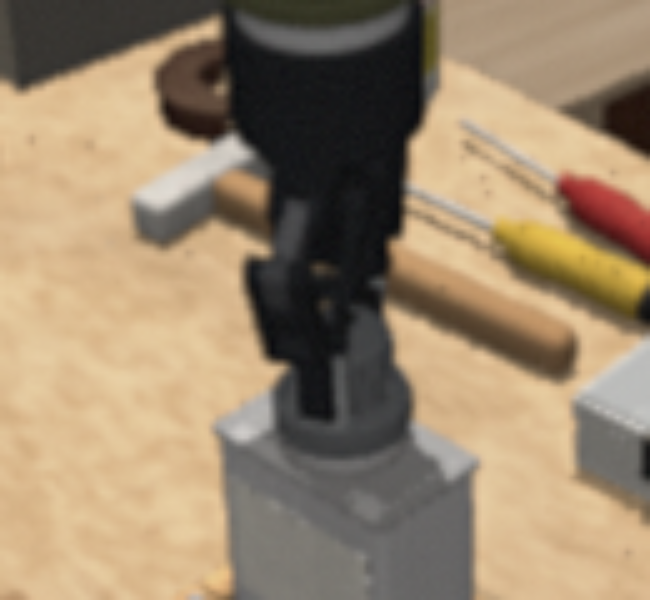

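The cap turned with the gripper: the bar keeps its angle to the pads after about 15° of turn, past the 0.12 rad block. I continue.

servo_tool(
  rows=[0, 0, 0, 0, 0, 0, 6, 0, 0, 0, 0, 0, 0, 6, 0, 0, 0, 0, 0, 0, 6, 0, 0, 0, 0, 0, 0, 6, 0, 0, 0, 0, 0, 0, 6, 0, 0, 0, 0, 0, 0, 0],
)

```text
time_s: 8.18
position: [0.4539, 0.1945, 0.1232]
tool_rot: [[0.905, 0.009, 0.425], [-0.425, 0.003, 0.905], [0.007, -1.0, 0.006]]
ft_force: [-2.9, 3.8, 25.0]
grip_width: 0.04
```

servo_tool(
  rows=[0, 0, 0, 0, 0, 0, 6, 0, 0, 0, 0, 0, 0, 6, 0, 0, 0, 0, 0, 0, 6, 0, 0, 0, 0, 0, 0, 6, 0, 0, 0, 0, 0, 0, 3, 0, 0, 0, 0, 0, 0, 0, 0, 0, 0, 0, 0, 0, 0],
)

```text
time_s: 8.77
position: [0.4541, 0.1943, 0.1225]
tool_rot: [[1.0, 0.008, -0.027], [0.027, 0.002, 1.0], [0.008, -1.0, 0.002]]
ft_force: [-2.0, 2.5, 23.8]
grip_width: 0.04
```

Run:
```python
from h import *
s=env.observe();print(s["q"],s["ft_force"],s["wrist_torque"],s["grip_width"])
im=env.get_image("wrist");cv2.imwrite("pics/w9.png",cv2.resize(im[180:400,210:430,::-1],None,fx=2.7,fy=2.7))
im=env.get_image("scene");cv2.imwrite("pics/s9.png",cv2.resize(im[110:230,220:350,::-1],None,fx=5,fy=5))
g=cv2.cvtColor(im,cv2.COLOR_RGB2GRAY);print(g[194:206,[286,288,290]].T)
```

```text
[ 9.37722624e+00  2.06594172e+01  9.10643791e+01  5.33738320e-02
  6.77940424e+01 -8.22072941e+01] [-1.98659572  2.47443992 23.77434052] [0.39451869 0.31149089 0.16044703] 0.04000582342485437
[[65 67 71 72 69 65 64 61 71 94 97 93]
 [66 67 68 70 67 64 63 60 70 97 99 94]
 [62 65 68 71 67 61 61 60 74 95 97 91]]
```

View pics/w9.png

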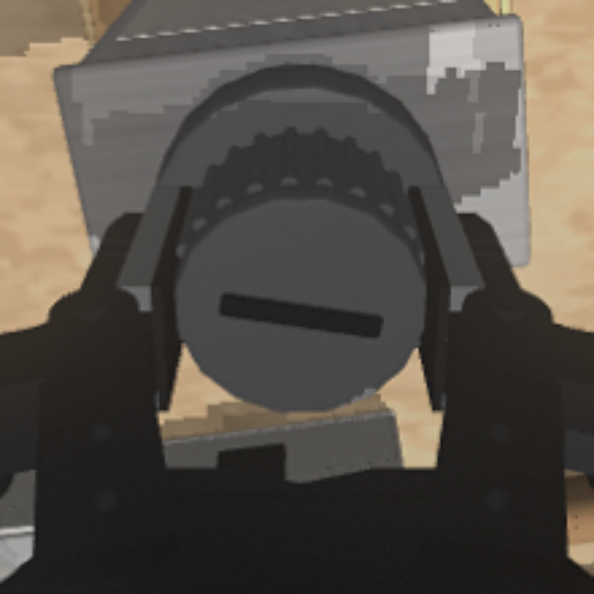

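View pics/s9.png

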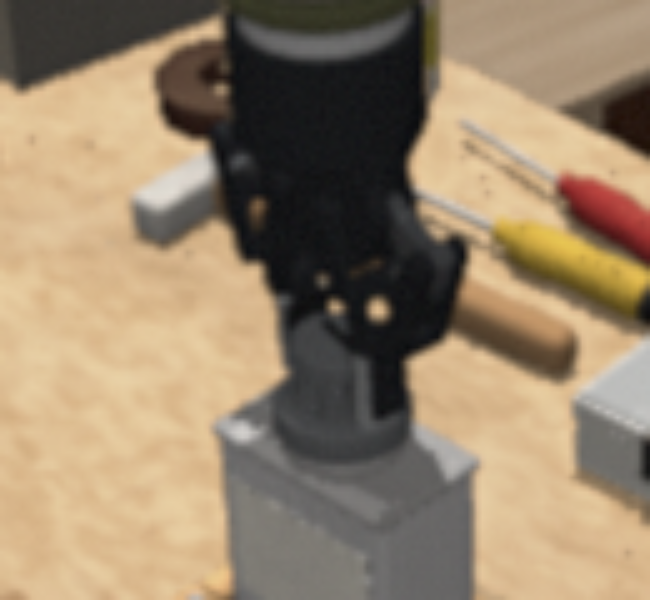

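The cap has turned with the gripper by 72° (1.26 rad). I rise with it, then release and back off.

servo_tool(
  force=40,
  rows=[0, 0, 0, 0.004, 0, 0, 0, 0, 0, 0, 0.004, 0, 0, 0, 0, 0, 0, 0.004, 0, 0, 0, 0, 0, 0, 0.003, 0, 0, 0, 0, 0, 0, 0, 0, 0, 0],
)

```text
time_s: 9.28
position: [0.4538, 0.1943, 0.1361]
tool_rot: [[1.0, 0.006, -0.027], [0.027, 0.002, 1.0], [0.007, -1.0, 0.002]]
ft_force: [3.7, 3.1, 4.0]
grip_width: 0.0402
```

servo_tool(
  rows=[1, 0, 0, 0, 0, 0, 0, 1, 0, 0, 0, 0, 0, 0, 1, 0, 0, 0, 0, 0, 0, 1, 0, 0, 0, 0, 0, 0, 1, 0, 0, 0, 0, 0, 0, 1, 0, 0, 0, 0, 0, 0, 1, 0, 0, 0, 0, 0, 0, 1, 0, 0, 0.01, 0, 0, 0],
)

```text
time_s: 9.95
position: [0.4508, 0.1932, 0.1429]
tool_rot: [[1.0, -0.003, -0.027], [0.027, -0.001, 1.0], [-0.003, -1.0, -0.001]]
ft_force: [0.6, 0.0, -0.9]
grip_width: 0.0858
```

servo_tool(
  rows=[1, 0, 0, 0.02, 0, 0, 0, 1, 0, 0, 0.03, 0, 0, 0, 1, 0, 0, 0.03, 0, 0, 0, 1, 0, 0, 0.03, 0, 0, 0, 1, -0.02, 0.02, 0.02, 0, 0, 0, 1, -0.03, 0.02, 0, 0, 0, 0, 1, -0.03, 0.02, 0, 0, 0, 0, 1, 0, 0, 0, 0, 0, 0, 1, 0, 0, 0, 0, 0, 0],
)

```text
time_s: 10.7
position: [0.3706, 0.2541, 0.2746]
tool_rot: [[1.0, 0.001, -0.029], [0.029, 0.0, 1.0], [0.001, -1.0, 0.0]]
ft_force: [0.1, -0.2, 0.4]
grip_width: 0.0853
```

Run:
```python
from h import *
s=env.observe();print(s["position"],s["ft_force"],s["time_s"])
im=env.get_image("wrist");cv2.imwrite("pics/w10.png",im[:,:,::-1])
im=env.get_image("scene")[:,:,::-1];a=cv2.imread("pics/scene0.png")
cv2.imwrite("pics/cmp2.png",cv2.resize(np.hstack([a[160:220,255:325],im[160:220,255:325]]),None,fx=5.5,fy=5.5,interpolation=cv2.INTER_CUBIC))
g=cv2.cvtColor(im,cv2.COLOR_BGR2GRAY);print(g[188:206,[286,288,290]].T)
im=env.get_image("top")[:,:,::-1];cv2.imwrite("pics/t10.png",cv2.resize(im[150:240,255:425],None,fx=4.5,fy=4.5,interpolation=cv2.INTER_CUBIC))
```

```text
[0.37061944 0.25412412 0.2746143 ] [ 0.10516358 -0.21942309  0.44345314] 10.7
[[ 61  82 113 124  94  66  60  60  62  85 105 113 112 113 111 102  94  93]
 [ 56  71  98 120  92  65  62  59  62  84 106 114 112 114 111 105  96  95]
 [ 63  77  96 111  86  64  59  57  63  83 107 113 113 113 112 103  92  93]]
```

View pics/cmp2.png

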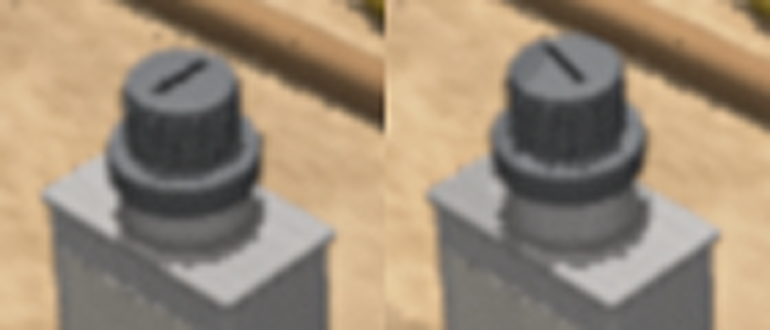

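View pics/w10.png

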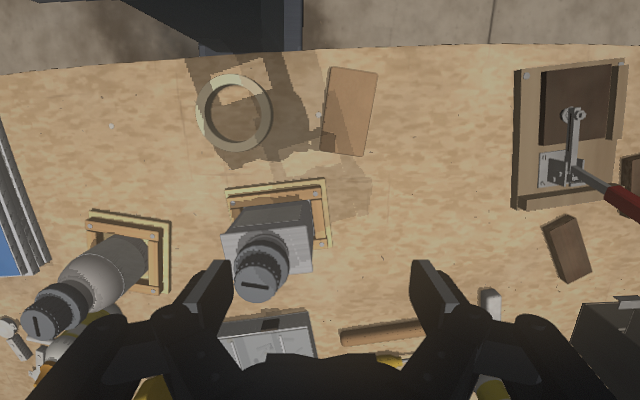

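The skirt's lower edge rose from row 199.4 to 196.9 in scene, which is about +6 mm. The bar has turned by roughly 70°, and the gripper is clear.

```bash
python3 -c "
from rig import env
print(env.close_job())"
```

```text
the job is handed in; nothing more can be done
None
```

The tin's cap is open: I pressed it down, turned it about 72° (1.26 rad) anticlockwise while pressed, then released it and moved the gripper clear. I handed the job in at about 11 s; no verdict came back.

- **Last checks:** In the scene picture the cap stands about 6 mm above its closed height. Its bar is visibly turned by roughly 70°, and the wrist force reads about zero. The bottle was not touched.
- **Fingertip position disagreed:** Both cameras showed the shut fingertips about 28–30 mm short of the reported TCP, though the text puts the TCP at their very end. My first close therefore shut in the air just above the cap, without contact. I regripped about 32 mm lower.
- **More force than stated:** While pressing, the wrist force reached about 50 N with the cap only about 5 mm down, where the text gives about 14 N. There was also a side load of about 13 N, so I think the cap was binding sideways. The force fell to about 25 N once the cap had turned further, and it went deeper.

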